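# Put the press-stamps away in their drying trays

## Robot

A 6-joint arm with a two-finger parallel gripper is mounted at the origin on the work surface. World frame = base frame: x ahead of the robot, y to its left, z up, the work surface at z = 0. Lengths are in mm, angles in rad, forces in N, time in s.
With the tool pointing down it reaches from about 275 to 750 mm from the base axis. Payload 10.2 kg.
Tool frame: the origin (TCP) lies midway between the tips of the shut fingers; the grasp point (between the pads) lies 19 mm behind it; z points along the fingers, y is the line along which they close (so a half turn about z gives the same grasp; the last joint's range is limited). The gripper opens to 85 mm and grips with 20 to 120 N. Pads are 22 mm wide; open, the fingers measure 114 mm over their backs; the gripper's body (76 mm by 85 mm) begins 54 mm behind the grasp point. The pads swing forward as they close: fully open they stand 13 mm farther back than shut.
Start: joints at [0.968, 0.313, 1.498, -0, 1.331, -0.223], TCP at [194.649, 487.589, 231.294] pointing down, gripper open.
Joint ranges: [-2.94, 2.94], [-0.97, 2.17], [0.19, 2.56], [-1.23, 4.37], [0.02, 3.11], [-2.88, 2.88]. Speed limits (rad/s): [2.39, 2.39, 3.01, 3.14, 3.14, 3.14].

## Interface

Orientations are given as a unit quaternion [w, x, y, z].
In Python, from rig import ctrl gives the robot as it stands.
- The arm moves only by the tool send_rows, never from a script. Its argument "targets" is a list of rows, each a list of 7 numbers: the closure, from -1 (fully open) to 1 (shut), so that 0 is half open, then the shift along the tool's x, y, z in m, then the turn, a rotation vector about the tool's x, y, z in rad. In form: [[claw, dx, dy, dz, ax, ay, az], ...]. A call has exactly 10 rows; each row shifts and turns the commanded pose from where the row before left it, along the tool's axes as they then stand; what a row does not reach is not made up. A row lasts 1/8 s, in which the tool goes at most 62.5 mm and 10.7 degrees, less where a joint would pass 70% of its speed; a pose out of reach is approached as far as the arm can. A call with a gripper value outside its range is refused whole. The fingers move at their own pace and stop on an object; "squeeze" is the grip in N (left out, the last holds). Time passes only in rows, so rows that do not move let the fingers close, or fill a call up. It gives the time, the measured TCP pose, the force, the opening and the grip force at its end, in the units of the state.
- ctrl.sense(): the state, without advancing time (a new reading comes with each control period).
- ctrl.capture(name): name is "scene" or "side" or "wrist"; returns a dict with "img" (480x640x3 uint8, red, green, blue), "camera_matrix" (3x3 intrinsics, pixels), "R" (3x3) and "t" (3): a world point X has camera coordinates R X + t. Camera axes: x right, y down, z forward; pixel columns grow to the right and rows downward; lengths in mm; the calibration is good to about 2 mm. The wrist camera is an equidistant fisheye: a pixel r from the principal point sees the ray r / f radians off the axis. A picture is of the moment at which its call begins. There is no depth.
- ctrl.finish_job(): hands the job in; it is judged then, once.
Trained networks look in a picture, given as the dict that the camera call returned (one of the last four; its "shot" number tells which), for a name from the list of things; names that differ only in an ending like _2 or _b are one class to them, and where a whole thing is asked for, a point or a joint stands for the part that bears it (a point fixed in the world has none). Each returns a list of dicts, best first, with "score" (0 to 1); they miss things now and then, are a little off and sometimes report something else, mostly with a low value. They report only what shows in the picture. A call takes as long as a camera call. They do not tell look-alikes from the thing itself.
- ctrl.boxes_of(query, picture): "extent" ([left, top, width, height] in pixels, round what is visible of it).
- ctrl.landmark_of(query, picture): "point" ([column, row] in pixels: a listed point, or the origin of a listed thing).
The state is a dict: "time_s": time; "joints": joint angles; "dq": joint speeds; "tau": joint torques, N m; "eef_pos": TCP position; "ee_rot": TCP orientation; "force": force on the tool from outside, world axes, zero at the start; "wrist_torque": the same for the moment, N m; "grip_width": opening from 0.0 (shut) to 1.0 (fully open); "grip_force": force on a finger pad.
Only numpy, scipy, OpenCV 4.12 (cv2) and the standard library are available. Lean on these libraries where they do the work, as an engineer would, in place of code of your own. Each camera call takes 0.05 s, during which the arm holds its last target. There are 200 camera calls.

## Task

Put each of the four plaster press-stamps (large round, small round, square and long oval) into the black drying tray of its own outline and size, standing flat on the tray's floor inside the rim, grip upwards. Set the plaster down rather than dropping it, and leave the glaze jar and the terracotta test cup where they stand.

Things in the scene. Friction and masses are not known exactly. Their poses are not given: they have to be found in the camera images.
- stamp_large_round: Loose press-stamp, about 140 g: off-white plaster disc 76 mm in diameter, 22 mm thick; a hand grip of pale wood stands centrally on it: a bar 46 mm long (along x), 24 mm wide (along y), from z 22 to z 60 mm. Origin: centre of the underside; z up.
- stamp_small_round: Loose press-stamp, about 80 g: off-white plaster disc 52 mm in diameter, 22 mm thick; a hand grip of pale wood stands centrally on it: a bar 46 mm long (along x), 24 mm wide (along y), from z 22 to z 60 mm. Origin: centre of the underside; z up.
- stamp_square: Loose press-stamp, about 120 g: off-white plaster square 60 x 60 mm, sides along x and y, 22 mm thick; a hand grip of pale wood stands centrally on it: a bar 46 mm long (along x), 24 mm wide (along y), from z 22 to z 60 mm. Origin: centre of the underside; z up.
- stamp_oval: Loose press-stamp, about 140 g: off-white plaster long oval (straight sides, round ends), 100 mm long along x, 50 mm wide along y, 22 mm thick; a hand grip of pale wood stands centrally on it: a bar 46 mm long (along x), 24 mm wide (along y), from z 22 to z 60 mm. Origin: centre of the underside; z up.
- tray_large_round: Black round drying tray with a low rim, for the large round stamp: 104 mm across outside, 92 mm inside. Floor 5 mm thick, so the stamp's underside rests 5 mm above the table; rim 6 mm thick, its top 13 mm above the table; 8 mm of room all round for its stamp. Fixed to the table. Origin: centre of the underside; z up.
- tray_small_round: Black round drying tray with a low rim, for the small round stamp: 80 mm across outside, 68 mm inside. Floor 5 mm thick, so the stamp's underside rests 5 mm above the table; rim 6 mm thick, its top 13 mm above the table; 8 mm of room all round for its stamp. Fixed to the table. Origin: centre of the underside; z up.
- tray_square: Black square drying tray with a low rim, sides along x and y: 88 mm outside, 76 mm inside. The square stamp may go in at any of its quarter turns. Floor 5 mm thick, so the stamp's underside rests 5 mm above the table; rim 6 mm thick, its top 13 mm above the table; 8 mm of room all round for its stamp. Fixed to the table. Origin: centre of the underside; z up.
- tray_oval: Black long-oval drying tray with a low rim: outside 128 mm along x and 78 mm along y, inside 116 x 66 mm. The oval stamp may go in either way round. Floor 5 mm thick, so the stamp's underside rests 5 mm above the table; rim 6 mm thick, its top 13 mm above the table; 8 mm of room all round for its stamp. Fixed to the table. Origin: centre of the underside; z up.
- glaze_jar: Bystander: small closed glaze jar, 48 mm in diameter, 62 mm tall, loose. Origin: centre of the underside.
- test_cup: Bystander: small terracotta test cup, 36 mm in diameter at the rim, 38 mm tall, loose. Origin: centre of the underside.
There are look-alikes about, which are no part of the job. What is shaped like the stamp_oval but red is not meant.

How it is judged (in metres and radians):
At the end, for the whole second after the job is handed in: Each stamp is released, at rest and upright (0.06 rad) on the floor of its own tray inside the rim: centres within 13 mm, underside 2 to 8 mm above the tray's; square and oval turned to match their trays within 0.42 rad (square: any quarter turn; oval: either way round) (horizontal distance between stamp_large_round and tray_large_round below 0.013 m and z of stamp_large_round in the frame of tray_large_round between 0.002 and 0.008 m and angle between each of stamp_large_round, stamp_small_round, stamp_square, stamp_oval's own z axis and vertical below 0.06 rad and linear speed of each of stamp_large_round, stamp_small_round, stamp_square, stamp_oval below 0.02 m/s and angular speed of each of stamp_large_round, stamp_small_round, stamp_square, stamp_oval below 0.2 rad/s and horizontal distance between stamp_small_round and tray_small_round below 0.013 m and z of stamp_small_round in the frame of tray_small_round between 0.002 and 0.008 m and horizontal distance between stamp_square and tray_square below 0.013 m and z of stamp_square in the frame of tray_square between 0.002 and 0.008 m and (angle between the x axis of stamp_square and the x axis of tray_square, either way round below 0.42 rad or angle between the x axis of stamp_square and the y axis of tray_square, either way round below 0.42 rad) and horizontal distance between stamp_oval and tray_oval below 0.013 m and z of stamp_oval in the frame of tray_oval between 0.002 and 0.008 m and angle between the x axis of stamp_oval and the x axis of tray_oval, either way round below 0.42 rad); the robot touches nothing.
It fails at once if a stamp is dropped from more than about 25 mm or thrown (faster than 0.7 m/s while not held by the fingers) ((contact force between stamp_large_round and the fingers below 0.05 N and linear speed of stamp_large_round above 0.7 m/s) or (contact force between stamp_small_round and the fingers below 0.05 N and linear speed of stamp_small_round above 0.7 m/s) or (contact force between stamp_square and the fingers below 0.05 N and linear speed of stamp_square above 0.7 m/s) or (contact force between stamp_oval and the fingers below 0.05 N and linear speed of stamp_oval above 0.7 m/s)).
It fails at once if the glaze jar or the test cup is pushed more than 30 mm away or knocked over (distance of any of glaze_jar, test_cup from where it was at the start of the episode above 0.03 m or angle between any of glaze_jar, test_cup's own z axis and vertical above 0.4 rad).
It also fails if it takes over 106 s, if anything falls off the work surface, if the arm or the gripper's body presses on something with over 40 N, if the wrist force passes 120 N, or if a joint passes its speed limit or range.

## Working session

There is one attempt and no reset: what is moved stays moved. The work goes in short steps, Python scripts to look and compute and a tool call to move; the robot and the scene stay as the last step left them, time stands still between calls to the robot, and variables do not carry over. Pictures are saved under pics/ and viewed, at most 14 in all, crops included, and the job is handed in when it is done.

Besides the shell and the picture viewer there is one more tool, called after ">>>" as name(argument=value, ...), one argument or row to a line, values as JSON. send_rows: Moves the arm, as the interface text tells. Its arguments: {"type":"object","properties":{"targets":{"type":"array"},"squeeze":{"type":"number"}},"required":["targets"]}

```bash
ls; mkdir -p pics; python3 - <<'E'
from rig import ctrl
import cv2,pickle
print(ctrl.sense())
for n in ["scene","side"]:
    p=ctrl.capture(n); cv2.imwrite(f"pics/{n}0.png",p["img"][:,:,::-1]); pickle.dump(p,open(f"{n}0.pkl","wb"))
    print(n,p["camera_matrix"],p["R"],p["t"])
    for q in "stamp_large_round stamp_small_round stamp_square stamp_oval tray_large_round tray_small_round tray_square tray_oval glaze_jar test_cup".split():
        print(q,[(round(d["score"],2),[int(v) for v in d["point"]]) for d in ctrl.landmark_of(q,p)][:4],[(round(d["score"],2),[int(v) for v in d["extent"]]) for d in ctrl.boxes_of(q,p)][:3])
E
```

```text
pics
{'time_s': 0.0, 'joints': array([ 9.67582708e-01,  3.13465940e-01,  1.49842713e+00, -1.98943073e-05,
        1.33100348e+00, -2.23397388e-01]), 'dq': array([ 1.15664105e-03,  1.24461180e-03, -3.00372307e-04, -1.62245411e-05,
        6.86190909e-04, -1.04737706e-03]), 'tau': array([-8.40213324e-04, -4.12272871e+01, -2.59732229e+01, -2.58801983e-04,
        4.28233747e-03,  2.04252564e-05]), 'eef_pos': array([194.51019372, 487.36373061, 230.73066663]), 'ee_rot': array([-2.52999736e-04,  1.88766297e-01,  9.82021823e-01, -6.00932395e-04]), 'force': array([-0.6694851 , -0.17120452, -0.83173225]), 'wrist_torque': array([ 0.01191065, -0.01317692,  0.00796776]), 'grip_force': 0.0, 'grip_width': 1.0017436167527332}
scene [[492.26741791   0.         319.84688567]
 [  0.         492.26741791 240.37576535]
 [  0.           0.           1.        ]] [[-0.47416903  0.88043316 -0.00108575]
 [ 0.73410899  0.39468279 -0.55254818]
 [-0.48605322 -0.26279829 -0.83348025]] [ 248.29449617 -396.2469815  1376.91940059]
stamp_large_round [(0.7, [410, 265]), (0.63, [216, 227])] [(0.58, [280, 187, 30, 33]
[... 1329 characters left out ...]
93, [359, 254])] [(0.89, [347, 229, 23, 31]), (0.28, [321, 288, 23, 36])]
stamp_oval [(0.74, [227, 272]), (0.71, [278, 258]), (0.71, [209, 377]), (0.65, [393, 285])] [(0.96, [266, 239, 29, 32]), (0.85, [374, 264, 44, 29]), (0.8, [187, 355, 38, 47])]
tray_large_round [(0.88, [337, 399])] [(0.96, [311, 376, 53, 51]), (0.65, [225, 307, 56, 35])]
tray_small_round [(0.58, [395, 182])] [(0.77, [409, 207, 28, 25])]
tray_square [(0.57, [253, 436])] [(0.82, [225, 407, 57, 61])]
tray_oval [(0.96, [252, 325])] [(0.74, [227, 308, 55, 34])]
glaze_jar [(0.75, [334, 311]), (0.69, [254, 325])] [(0.64, [323, 289, 19, 35])]
test_cup [(0.58, [300, 344])] [(0.56, [287, 331, 19, 18]), (0.36, [222, 409, 56, 58])]
```

View pics/scene0.png

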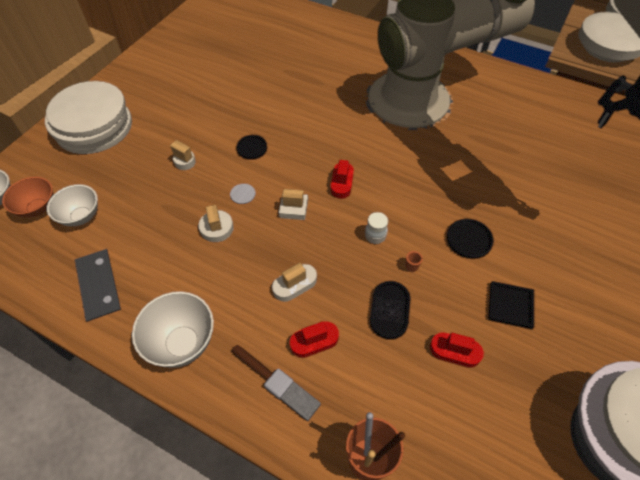

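View pics/side0.png

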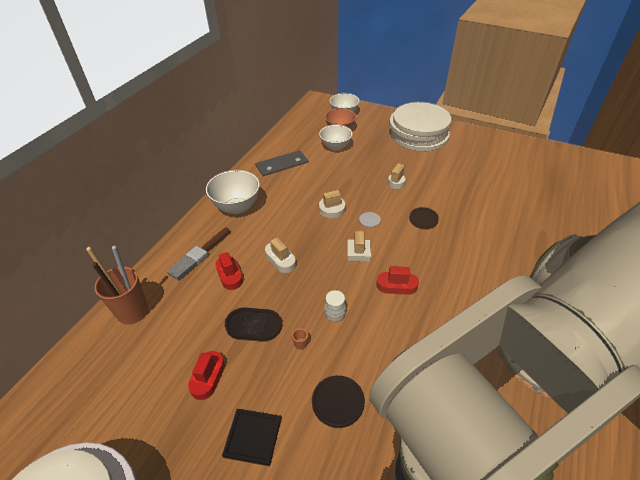

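The white-plaster stamps in scene0 are small round (183,157), large round (215,225), square (293,205) and oval (294,282). The three ovals at (342,180), (314,339) and (457,349) are red, so they are the look-alikes. The matching trays are at (252,147), (469,238), (511,305) and (390,310). The jar is at (376,228) and the cup at (413,262). Next I fit positions with both cameras and make one confirming crop.

```bash
cat > fit.py <<'E'
import numpy as np,cv2,pickle
from scipy.optimize import minimize
S=4
def proj(p,X):
    c=np.asarray(X,float)@p["R"].T+p["t"]; u=c@p["camera_matrix"].T
    return u[:,:2]/u[:,2:]
def ray(p,px,z):
    d=p["R"].T@np.linalg.solve(p["camera_matrix"],[*px,1]); o=-p["R"].T@p["t"]
    return (o+d*(z-o[2])/d[2])[:2]
a=np.linspace(0,2*np.pi,49)[:-1]
def disc(r): return np.c_[r*np.cos(a),r*np.sin(a)]
def sq(w,h): return np.array([[w,h],[-w,h],[-w,-h],[w,-h]])/2
def oval(l,w): return disc(w/2)+np.c_[np.sign(np.cos(a))*(l-w)/2,0*a]
SH=dict(stamp_large_round=disc(38),stamp_small_round=disc(26),stamp_square=sq(60,60),stamp_oval=oval(100,50),
 tray_large_round=disc(52),tray_small_round=disc(40),tray_square=sq(88,88),tray_oval=oval(128,78))
def fill(p,pts,q,z0,z1,roi):
    c,s=np.cos(q[2]),np.sin(q[2]); xy=pts@np.array([[c,s],[-s,c]])+q[:2]
    P=np.r_[np.c_[xy,0*xy[:,:1]+z0],np.c_[xy,0*xy[:,:1]+z1]]
    uv=(proj(p,P)-roi[:2]+.5)*S-.5
    h=cv2.convexHull(uv.astype(np.float32)); m=np.zeros((roi[3]*S,roi[2]*S),np.uint8)
    cv2.fillPoly(m,[np.round(h*16).astype(np.int32)],255,shift=4); return m
def render(p,n,q,roi):
    if n.startswith("tray"): return fill(p,SH[n],q,0,13,roi),None
    b=fill(p,SH[n],q,0,22,roi); g=fill(p,sq(46,24),q,22,60,roi)
    return cv2.bitwise_and(b,~g),g
def masks(p,n,px,h=36):
    x,y=int(px[0])-h,int(px[1])-h; roi=(x,y,2*h,2*h)
    im=p["img"][y:y+2*h,x:x+2*h]; im=cv2.resize(im,None,fx=S,fy=S,interpolation=cv2.INTER_CUBIC)
    hsv=cv2.cvtColor(im,cv2.COLOR_RGB2HSV); v=hsv[...,2]; s=hsv[...,1]
    m=(v<50) if n.startswith("tray") else (s<75)&(v>105)
    m=m.astype(np.uint8)
    k,l,st,ce=cv2.connectedComponentsWithStats(m)
    d=[np.hypot(*(ce[i]-h*S))-(st[i,4]**.5) if st[i,4]>40*S else 1e9 for i in range(k)]; d[0]=1e9
    m=(l==np.argmin(d)).astype(np.uint8)*255
    return roi,m,im
def fit(n,obs,yaws=(0,.4,.8,1.2,1.6,2.0,2.4,2.8)):
    M=[(p,)+masks(p,n,px) for p,px in obs]
    x0=np.mean([ray(p,px,20 if n[0]=="s" else 5) for p,px in obs],0)
    def cost(q):
        e=0
        for p,roi,m,im in M:
            b,g=render(p,n,q,roi); e+=1-cv2.countNonZero(b&m)/max(1,cv2.countNonZero(b|m))
        return e/len(M)
    best=None
    for yw in yaws:
        r=minimize(cost,[*x0,yw],method="Nelder-Mead",options=dict(initial_simplex=[[x0[0],x0[1],yw],[x0[0]+8,x0[1],yw],[x0[0],x0[1]+8,yw],[x0[0],x0[1],yw+.25]],maxiter=120))
        if best is None or r.fun<best.fun: best=r
    return best.x,best.fun,M
E
cat > run1.py <<'E'
from fit import *
A=pickle.load(open("scene0.pkl","rb"));B=pickle.load(open("side0.pkl","rb"))
PX=dict(stamp_large_round=((215,225),(332,205)),stamp_small_round=((183,158),(397,180)),stamp_square=((293,207),(359,250)),stamp_oval=((294,283),(280,257)),
tray_large_round=((470,238),(338,400)),tray_small_round=((252,147),(424,218)),tray_square=((512,305),(253,436)),tray_oval=((390,310),(254,324)))
tiles=[];R={}
for n,(u,v) in PX.items():
    q,f,M=fit(n,[(A,u),(B,v)]); R[n]=q
    print(n,np.round(q,2),"1-IoU",round(f,3),"single:",[np.round(fit(n,[o],[q[2]])[0],2).tolist() for o in ((A,u),(B,v))])
    for p,roi,m,im in M:
        b,g=render(p,n,q,roi); t=im[:,:,::-1].copy()
        for mm,c in ((b,(0,255,0)),(g,(255,0,0)),(m,(0,0,255))):
            if mm is not None: cv2.drawContours(t,cv2.findContours(mm,cv2.RETR_LIST,cv2.CHAIN_APPROX_NONE)[0],-1,c,1)
        tiles.append(cv2.resize(t,(200,150)) if 0 else cv2.resize(t,(196,196)))
pickle.dump(R,open("poses.pkl","wb"))
for n,u,v,z in (("jar",(376,240),(335,318),0),("cup",(413,268),(301,346),0)): print(n,ray(A,u,z),ray(B,v,z))
for n,u in (("red1",(342,185)),("red2",(314,342)),("red3",(457,352))): print(n,ray(A,u,15))
cv2.imwrite("pics/fit0.png",np.vstack([np.hstack(tiles[i:i+4]) for i in (0,4,8,12)])[:,:])
E
python3 run1.py; python3 -c "
import cv2;i=cv2.imread('pics/fit0.png');print(i.shape);cv2.imwrite('pics/fit0.png',cv2.resize(i,(600,600)))"
```

```text
stamp_large_round [ 619.98 -220.23    0.7 ] 1-IoU 0.163 single: [[618.15, -221.23, 0.68], [620.75, -220.08, 0.81]]
stamp_small_round [ 488.52 -409.59    1.51] 1-IoU 0.216 single: [[487.21, -409.53, 1.62], [490.44, -408.71, 1.56]]
stamp_square [486.76 -92.48   1.97] 1-IoU 0.211 single: [[481.17, -94.62, 1.97], [487.52, -92.3, 1.94]]
stamp_oval [662.48  12.31   2.6 ] 1-IoU 0.136 single: [[661.17, 11.41, 2.64], [663.12, 12.62, 2.61]]
tray_large_round [374.65 301.56   1.71] 1-IoU 0.272 single: [[371.47, 300.37, 1.88], [374.88, 302.08, 1.99]]
tray_small_round [ 366.38 -287.14    1.35] 1-IoU 0.534 single: [[365.68, -284.53, 1.53], [316.25, -206.84, 1.79]]
tray_square [491.68 432.33   1.83] 1-IoU 0.062 single: [[491.93, 431.5, 1.86], [492.12, 432.91, 1.83]]
tray_oval [6.2072e+02 2.1513e+02 3.3000e-01] 1-IoU 0.29 single: [[621.6, 215.17, 0.29], [621.06, 216.12, 0.36]]
jar [475.02055722 118.26975944] [459.52011536 123.23594533]
cup [503.56010879 220.0907393 ] [497.69192905 221.02825296]
red1 [378.84998863 -17.39882609]
red2 [760.66097928 114.65617515]
red3 [647.42625981 368.25024748]
(784, 784, 3)
```

View pics/fit0.png

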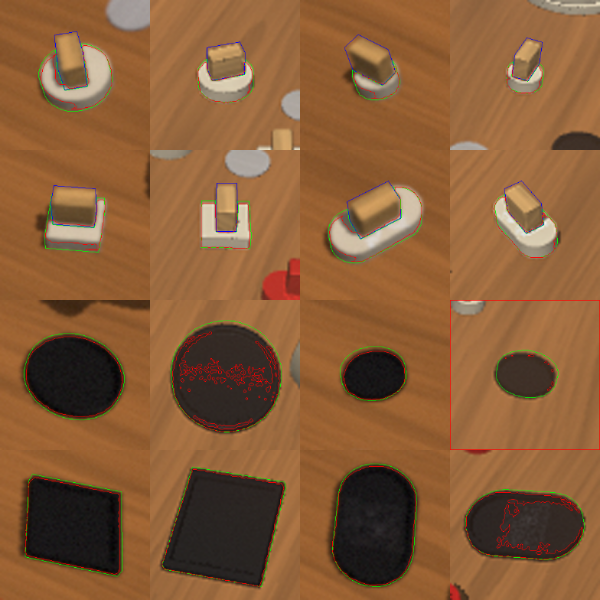

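The fits overlay well in both views. The white oval at (294,282) is confirmed as the right one, since it isn't red. I'll refit the trays with a better mask, then write the planner.

```bash
sed -i 's/m=(v<50)/m=(v<78)/' fit.py; cat > plan.py <<'E'
# prints rows for send_rows: way=[(x,y,z,phi,claw,nrows)], phi = world heading of tool x (tool pointing down)
import numpy as np,json,sys
from rig import ctrl
from scipy.spatial.transform import Rotation as Ro
def pose():
    s=ctrl.sense(); w,x,y,z=s["ee_rot"]; R=Ro.from_quat([x,y,z,w]).as_matrix()
    return s,np.r_[s["eef_pos"],np.arctan2(R[1,0],R[0,0])],R
def plan(way):
    s,c,R=pose(); print("t",round(s["time_s"],2),"pose",np.round(c,2),"tilt",np.round(R[:2,2],4),"grip",round(s["grip_width"],3),round(s["grip_force"],1))
    rows=[]
    for x,y,z,ph,claw,n in way:
        ph=c[3]+(ph-c[3]+np.pi/2)%np.pi-np.pi/2 if n>0 else ph; n=abs(n); g=np.array([x,y,z,ph]); st=c.copy()
        for i in range(1,n+1):
            k=3*(i/n)**2-2*(i/n)**3 if n>5 else i/n
            d=st+(g-st)*k-c; C,S=np.cos(c[3]),np.sin(c[3])
            r=np.round([ (C*d[0]+S*d[1])/1e3,(S*d[0]-C*d[1])/1e3,-d[2]/1e3],3); a=round(-d[3],2)
            m=r*1e3; c=c+[C*m[0]+S*m[1],S*m[0]-C*m[1],-m[2],-a]
            rows.append([claw,*(r+0.).tolist(),0,0,a+0.])
    while len(rows)%10: rows.append([rows[-1][0],0,0,0,0,0,0])
    for i in range(0,len(rows),10): print(json.dumps(rows[i:i+10]).replace(" ","").replace(".0,",",").replace(".0]","]"))
E
python3 - <<'E'
import re
src=open("run1.py").read(); exec(src.split("tiles=[]")[0])
R=pickle.load(open("poses.pkl","rb"))
for n in PX:
    if n[0]=="t":
        u,v=PX[n]; q,f,_=fit(n,[(A,u),(B,v)]); R[n]=q
        print(n,np.round(q,2),round(f,3),[np.round(fit(n,[o],[q[2]])[0],2).tolist() for o in ((A,u),(B,v))])
pickle.dump(R,open("poses.pkl","wb"))
from plan import plan
x,y,w=R["stamp_oval"]
plan([(x,y,140,w,-1,18),(x,y,28,w,-1,6)])
E
```

```text
tray_large_round [374.71 302.17   0.62] 0.055 [[374.99, 300.98, 0.8], [374.93, 302.7, 0.53]]
tray_small_round [ 367.78 -285.79    3.09] 0.113 [[367.72, -285.48, 3.42], [368.21, -284.91, 2.89]]
tray_square [492.35 432.15   3.4 ] 0.047 [[492.39, 430.65, 3.39], [492.03, 433.36, 3.4]]
tray_oval [6.2105e+02 2.1597e+02 3.3000e-01] 0.041 [[621.42, 214.66, 0.32], [620.62, 216.77, 0.33]]
t 2.1 pose [194.64 487.59 231.29   2.76] tilt [-0. -0.] grip 1.0 0.0
[[-1,-0.005,-0.002,0.001,0,0,0],[-1,-0.016,-0.007,0.002,0,0,0.01],[-1,-0.024,-0.011,0.004,0,0,0],[-1,-0.032,-0.013,0.005,0,0,0.01],[-1,-0.039,-0.016,0.005,0,0,0.01],[-1,-0.043,-0.018,0.007,0,0,0.01],[-1,-0.048,-0.019,0.007,0,0,0.02],[-1,-0.051,-0.018,0.007,0,0,0.01],[-1,-0.052,-0.019,0.008,0,0,0.01],[-1,-0.052,-0.018,0.007,0,0,0.02]]
[[-1,-0.052,-0.017,0.008,0,0,0.01],[-1,-0.048,-0.015,0.007,0,0,0.01],[-1,-0.046,-0.014,0.006,0,0,0.01],[-1,-0.039,-0.011,0.006,0,0,0.01],[-1,-0.034,-0.01,0.005,0,0,0.01],[-1,-0.026,-0.006,0.003,0,0,0.01],[-1,-0.016,-0.005,0.002,0,0,0],[-1,-0.006,-0.001,0.001,0,0,0],[-1,0,0,0.008,0,0,0],[-1,0,0,0.021,0,0,0]]
[[-1,0,0,0.027,0,0,0],[-1,0,0,0.027,0,0,0],[-1,0,0,0.021,0,0,0],[-1,0,0,0.008,0,0,0],[-1,0,0,0,0,0,0],[-1,0,0,0,0,0,0],[-1,0,0,0,0,0,0],[-1,0,0,0,0,0,0],[-1,0,0,0,0,0,0],[-1,0,0,0,0,0,0]]
```

>>> send_rows(
  targets=[
    [-1, -0.005, -0.002, 0.001, 0, 0, 0],
    [-1, -0.016, -0.007, 0.002, 0, 0, 0.01],
    [-1, -0.024, -0.011, 0.004, 0, 0, 0],
    [-1, -0.032, -0.013, 0.005, 0, 0, 0.01],
    [-1, -0.039, -0.016, 0.005, 0, 0, 0.01],
    [-1, -0.043, -0.018, 0.007, 0, 0, 0.01],
    [-1, -0.048, -0.019, 0.007, 0, 0, 0.02],
    [-1, -0.051, -0.018, 0.007, 0, 0, 0.01],
    [-1, -0.052, -0.019, 0.008, 0, 0, 0.01],
    [-1, -0.052, -0.018, 0.007, 0, 0, 0.02],
  ],
  squeeze=50,
)

```text
time_s: 3.35
eef_pos: [468.4, 208.0, 178.1]
ee_rot: [0.0, 0.238, 0.971, -0.0]
force: [1.1, 0.1, 0.9]
grip_width: 1.002
grip_force: 0.0
```

>>> send_rows(
  targets=[
    [-1, -0.052, -0.017, 0.008, 0, 0, 0.01],
    [-1, -0.048, -0.015, 0.007, 0, 0, 0.01],
    [-1, -0.046, -0.014, 0.006, 0, 0, 0.01],
    [-1, -0.039, -0.011, 0.006, 0, 0, 0.01],
    [-1, -0.034, -0.01, 0.005, 0, 0, 0.01],
    [-1, -0.026, -0.006, 0.003, 0, 0, 0.01],
    [-1, -0.016, -0.005, 0.002, 0, 0, 0],
    [-1, -0.006, -0.001, 0.001, 0, 0, 0],
    [-1, 0, 0, 0, 0, 0, 0],
    [-1, 0, 0, 0, 0, 0, 0],
  ],
)

```text
time_s: 4.6
eef_pos: [662.5, 12.7, 140.5]
ee_rot: [-0.0, 0.266, 0.964, 0.0]
force: [0.6, -0.5, 0.6]
grip_width: 0.997
grip_force: 0.0
```

```bash
python3 - <<'E'
from fit import *
from plan import *
p=ctrl.capture("wrist"); cv2.imwrite("pics/w1.png",p["img"][:,:,::-1]); pickle.dump(p,open("w1.pkl","wb"))
R=pickle.load(open("poses.pkl","rb"));x,y,w=R["stamp_oval"]
# expected fisheye pixel of grip top centre and ends
K=p["camera_matrix"]
for dx in (-23,0,23):
    c=p["R"]@np.array([x+dx*np.cos(w),y+dx*np.sin(w),60])+p["t"]; th=np.arctan2(np.hypot(*c[:2]),c[2]); print(K[:2,2]+K[0,0]*th*c[:2]/np.hypot(*c[:2]))
plan([(x,y,28,w,-1,7)])
E
```

```text
[320.2898725  285.79646822]
[320.45505094 253.08678556]
[320.6340679  218.17100398]
t 4.65 pose [662.55  12.82 140.56   2.6 ] tilt [0.0001 0.    ] grip 0.996 0.0
[[-1,0,0,0.006,0,0,0],[-1,0,0,0.016,0,0,0],[-1,0,0,0.022,0,0,0],[-1,0,0,0.024,0,0,0],[-1,0,0,0.022,0,0,0],[-1,0,0,0.016,0,0,0],[-1,0,0,0.007,0,0,0],[-1,0,0,0,0,0,0],[-1,0,0,0,0,0,0],[-1,0,0,0,0,0,0]]
```

View pics/w1.png

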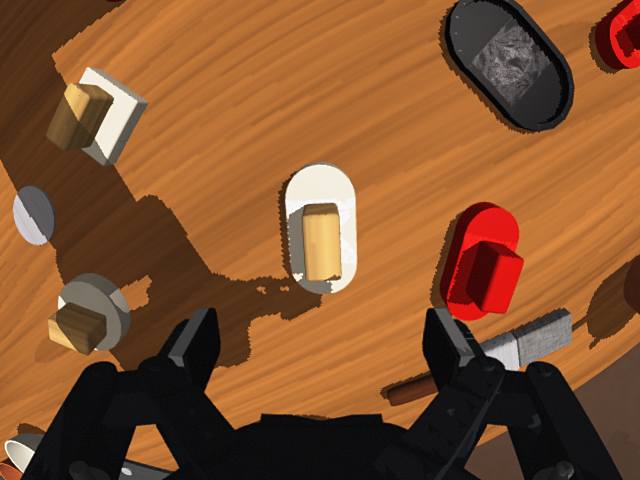

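The wrist picture shows the white oval centred between the fingers. Its grip top is at about (322,248), within 3 mm of the predicted (320,253). Descending and gripping.

>>> send_rows(
  targets=[
    [-1, 0.002, 0, 0.006, 0, 0, 0],
    [-1, 0, 0, 0.016, 0, 0, 0],
    [-1, 0, 0, 0.022, 0, 0, 0],
    [-1, 0, 0, 0.024, 0, 0, 0],
    [-1, 0, 0, 0.022, 0, 0, 0],
    [-1, 0, 0, 0.016, 0, 0, 0],
    [-1, 0, 0, 0.006, 0, 0, 0],
    [-1, 0, 0, 0, 0, 0, 0],
    [0.9, 0, 0, 0, 0, 0, 0],
    [0.9, 0, 0, 0, 0, 0, 0],
  ],
  squeeze=50,
)

```text
time_s: 5.9
eef_pos: [661.5, 13.4, 29.0]
ee_rot: [0.001, 0.267, 0.964, 0.0]
force: [-0.3, 0.7, -0.1]
grip_width: 0.605
grip_force: 0.0
```

>>> send_rows(
  targets=[
    [0.9, 0, 0, 0, 0, 0, 0],
    [0.9, 0, 0, 0, 0, 0, 0],
    [0.9, 0, 0, 0, 0, 0, 0],
    [0.9, 0, 0, 0, 0, 0, 0],
    [0.9, 0, 0, -0.01, 0, 0, 0],
    [0.9, 0, 0, -0.02, 0, 0, 0],
    [0.9, 0, 0, -0.025, 0, 0, 0],
    [0.9, 0, 0, -0.025, 0, 0, 0],
    [0.9, 0, 0, -0.015, 0, 0, 0],
    [0.9, 0, 0, -0.005, 0, 0, 0],
  ],
)

```text
time_s: 7.15
eef_pos: [661.4, 13.4, 129.5]
ee_rot: [0.001, 0.267, 0.964, 0.0]
force: [-1.0, -0.0, -1.7]
grip_width: 0.274
grip_force: 49.1
```

```bash
python3 - <<'E'
from fit import *
from plan import *
p=ctrl.capture("wrist"); cv2.imwrite("pics/w2.png",p["img"][:,:,::-1])
R=pickle.load(open("poses.pkl","rb"));x,y,w=R["tray_oval"]
plan([(x,y,110,w,.9,13),(x,y,45,w,.9,6)])
E
```

```text
t 7.2 pose [661.3   13.37 129.28   2.6 ] tilt [ 0.001  -0.0002] grip 0.271 49.1
[[0.9,0.002,0.003,0,0,0,-0.01],[0.9,0.007,0.007,0.001,0,0,-0.05],[0.9,0.009,0.011,0.002,0,0,-0.06],[0.9,0.011,0.016,0.001,0,0,-0.08],[0.9,0.011,0.018,0.002,0,0,-0.09],[0.9,0.01,0.021,0.003,0,0,-0.09],[0.9,0.008,0.022,0.002,0,0,-0.1],[0.9,0.006,0.023,0.002,0,0,-0.1],[0.9,0.003,0.021,0.002,0,0,-0.09],[0.9,0.002,0.019,0.002,0,0,-0.08]]
[[0.9,-0.001,0.014,0.001,0,0,-0.06],[0.9,0,0.01,0.001,0,0,-0.04],[0.9,-0.001,0.004,0,0,0,-0.02],[0.9,0,0,0.005,0,0,0],[0.9,0,0,0.012,0,0,0],[0.9,0,0,0.016,0,0,0],[0.9,0,0,0.015,0,0,0],[0.9,0,0,0.012,0,0,0],[0.9,0,0,0.005,0,0,0],[0.9,0,0,0,0,0,0]]
```

View pics/w2.png

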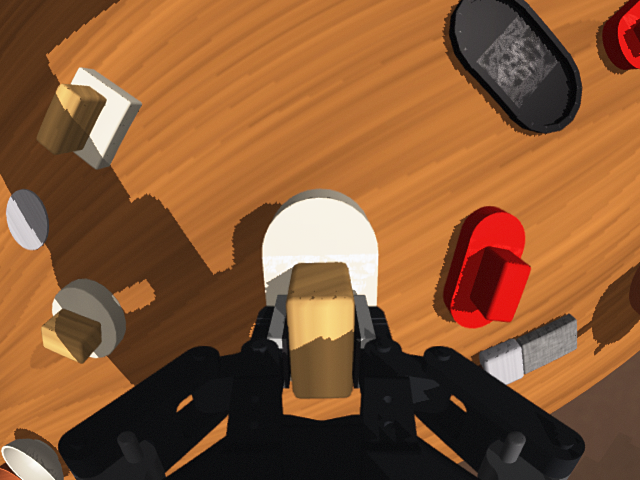

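The oval is held level and the tray is at upper right (515,60). Moving it over.

>>> send_rows(
  targets=[
    [0.9, 0.002, 0.003, 0, 0, 0, -0.01],
    [0.9, 0.007, 0.007, 0.001, 0, 0, -0.05],
    [0.9, 0.009, 0.011, 0.002, 0, 0, -0.06],
    [0.9, 0.011, 0.016, 0.001, 0, 0, -0.08],
    [0.9, 0.011, 0.018, 0.002, 0, 0, -0.09],
    [0.9, 0.01, 0.021, 0.003, 0, 0, -0.09],
    [0.9, 0.008, 0.022, 0.002, 0, 0, -0.1],
    [0.9, 0.006, 0.023, 0.002, 0, 0, -0.1],
    [0.9, 0.003, 0.021, 0.002, 0, 0, -0.09],
    [0.9, 0.002, 0.019, 0.002, 0, 0, -0.08],
  ],
)

```text
time_s: 8.45
eef_pos: [625.1, 190.2, 110.5]
ee_rot: [-0.001, -0.108, 0.994, 0.0]
force: [0.3, 0.2, -2.4]
grip_width: 0.273
grip_force: 49.1
```

>>> send_rows(
  targets=[
    [0.9, -0.001, 0.014, 0.001, 0, 0, -0.06],
    [0.9, 0, 0.01, 0.001, 0, 0, -0.04],
    [0.9, -0.001, 0.004, 0, 0, 0, -0.02],
    [0.9, 0, 0, 0.005, 0, 0, 0],
    [0.9, 0, 0, 0.012, 0, 0, 0],
    [0.9, 0, 0, 0.016, 0, 0, 0],
    [0.9, 0, 0, 0.015, 0, 0, 0],
    [0.9, 0, 0, 0.011, 0, 0, 0],
    [0.9, 0, 0, 0.004, 0, 0, 0],
    [0.9, 0, 0, 0, 0, 0, 0],
  ],
)

```text
time_s: 9.7
eef_pos: [621.0, 216.4, 46.2]
ee_rot: [0.0, -0.164, 0.986, -0.0]
force: [1.1, 0.2, -1.3]
grip_width: 0.278
grip_force: 49.1
```

```bash
python3 - <<'E'
from fit import *
from plan import *
R=pickle.load(open("poses.pkl","rb"));x,y,w=R["tray_oval"]
print(x,y,w+np.pi); plan([(x,y,34,w,.9,4)])
p=ctrl.capture("side"); q=ctrl.capture("wrist")
u=proj(p,[[x,y,30]])[0].astype(int)
a=p["img"][u[1]-75:u[1]+75,u[0]-80:u[0]+80]; a=cv2.resize(a,(400,375),interpolation=cv2.INTER_CUBIC)
b=cv2.resize(q["img"],(400,300)); b=np.vstack([b,np.zeros((75,400,3),np.uint8)])
cv2.imwrite("pics/p1.png",np.hstack([a,b])[:,:,::-1])
E
```

```text
621.0517875920254 215.97008573990215 3.4678966840691023
t 9.7 pose [621.04 216.44  46.25  -2.81] tilt [ 0. -0.] grip 0.278 49.1
[[0.9,0,0,0.003,0,0,0],[0.9,0,0,0.003,0,0,0],[0.9,0,0,0.003,0,0,0],[0.9,0,0,0.003,0,0,0],[0.9,0,0,0,0,0,0],[0.9,0,0,0,0,0,0],[0.9,0,0,0,0,0,0],[0.9,0,0,0,0,0,0],[0.9,0,0,0,0,0,0],[0.9,0,0,0,0,0,0]]
```

View pics/p1.png

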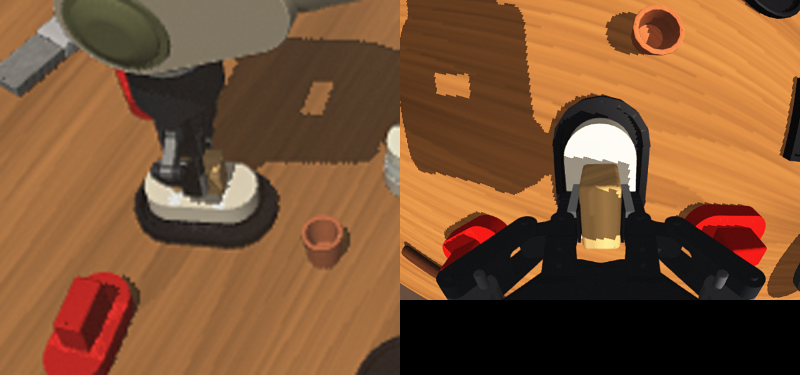

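The oval is aligned over its tray, with an even black margin in both views. Lowering, releasing and lifting.

>>> send_rows(
  targets=[
    [0.9, 0, 0, 0.004, 0, 0, 0],
    [0.9, 0, 0, 0.004, 0, 0, 0],
    [0.9, 0, 0, 0.003, 0, 0, 0],
    [0.9, 0, 0, 0.001, 0, 0, 0],
    [0.9, 0, 0, 0, 0, 0, 0],
    [-0.2, 0, 0, 0, 0, 0, 0],
    [-0.2, 0, 0, 0, 0, 0, 0],
    [-0.2, 0, 0, 0, 0, 0, 0],
    [-0.2, 0, 0, 0, 0, 0, 0],
    [-0.2, 0, 0, 0, 0, 0, 0],
  ],
)

```text
time_s: 11.05
eef_pos: [621.0, 216.4, 34.3]
ee_rot: [0.0, -0.164, 0.986, -0.0]
force: [0.3, 0.5, -0.2]
grip_width: 0.599
grip_force: 0.0
```

```bash
python3 - <<'E'
from plan import *
import pickle
R=pickle.load(open("poses.pkl","rb"));x,y,w=R["stamp_square"]
s,c,_=pose()
plan([(c[0],c[1],125,c[3],-.2,4),(x,y,125,w,-1,13),(x,y,28,w,-1,6)])
E
```

```text
t 11.05 pose [620.98 216.43  34.29  -2.81] tilt [ 0. -0.] grip 0.599 0.0
[[-0.2,0,0,-0.023,0,0,0],[-0.2,0,0,-0.022,0,0,0],[-0.2,0,0,-0.023,0,0,0],[-0.2,0,0,-0.023,0,0,0],[-1,0.004,-0.004,0,0,0,0.03],[-1,0.01,-0.012,0,0,0,0.07],[-1,0.014,-0.019,0,0,0,0.1],[-1,0.016,-0.027,0,0,0,0.14],[-1,0.014,-0.032,0,0,0,0.16],[-1,0.009,-0.037,0,0,0,0.17]]
[[-1,0.003,-0.038,0,0,0,0.17],[-1,-0.004,-0.038,0,0,0,0.17],[-1,-0.01,-0.034,0,0,0,0.15],[-1,-0.012,-0.028,0,0,0,0.14],[-1,-0.013,-0.02,0,0,0,0.11],[-1,-0.01,-0.013,0,0,0,0.07],[-1,-0.003,-0.004,0,0,0,0.02],[-1,0,0,0.007,0,0,0],[-1,0,0,0.018,0,0,0],[-1,0,0,0.024,0,0,0]]
[[-1,0,0,0.023,0,0,0],[-1,0,0,0.018,0,0,0],[-1,0,0,0.007,0,0,0],[-1,0,0,0,0,0,0],[-1,0,0,0,0,0,0],[-1,0,0,0,0,0,0],[-1,0,0,0,0,0,0],[-1,0,0,0,0,0,0],[-1,0,0,0,0,0,0],[-1,0,0,0,0,0,0]]
```

>>> send_rows(
  targets=[
    [-0.2, 0, 0, -0.023, 0, 0, 0],
    [-0.2, 0, 0, -0.022, 0, 0, 0],
    [-0.2, 0, 0, -0.023, 0, 0, 0],
    [-0.2, 0, 0, -0.023, 0, 0, 0],
    [-1, 0.004, -0.004, 0, 0, 0, 0.03],
    [-1, 0.01, -0.012, 0, 0, 0, 0.07],
    [-1, 0.014, -0.019, 0, 0, 0, 0.1],
    [-1, 0.016, -0.027, 0, 0, 0, 0.14],
    [-1, 0.014, -0.032, 0, 0, 0, 0.16],
    [-1, 0.009, -0.037, 0, 0, 0, 0.17],
  ],
)

```text
time_s: 12.3
eef_pos: [560.1, 78.5, 124.0]
ee_rot: [-0.001, 0.172, 0.985, -0.0]
force: [-0.1, -0.0, 0.7]
grip_width: 1.003
grip_force: 0.0
```

>>> send_rows(
  targets=[
    [-1, 0.003, -0.038, 0, 0, 0, 0.17],
    [-1, -0.004, -0.038, 0, 0, 0, 0.17],
    [-1, -0.01, -0.034, 0, 0, 0, 0.15],
    [-1, -0.012, -0.028, 0, 0, 0, 0.14],
    [-1, -0.013, -0.02, 0, 0, 0, 0.11],
    [-1, -0.01, -0.013, 0, 0, 0, 0.07],
    [-1, -0.003, -0.004, 0, 0, 0, 0.02],
    [-1, 0, 0, 0, 0, 0, 0],
    [-1, 0, 0, 0, 0, 0, 0],
    [-1, 0, 0, 0, 0, 0, 0],
  ],
)

```text
time_s: 13.55
eef_pos: [486.5, -91.7, 125.3]
ee_rot: [-0.0, 0.552, 0.834, 0.0]
force: [-0.0, 0.1, -0.1]
grip_width: 1.002
grip_force: 0.0
```

```bash
python3 - <<'E'
from plan import *
import pickle,cv2
R=pickle.load(open("poses.pkl","rb"));x,y,w=R["stamp_square"]
print(R["stamp_square"]); plan([(x,y,28,w,-1,7)])
p=ctrl.capture("wrist"); cv2.imwrite("pics/w3.png",p["img"][:,:,::-1])
E
```

```text
[486.76158505 -92.47853932   1.96869177]
t 13.55 pose [486.52 -91.74 125.25   1.97] tilt [-0.  0.] grip 1.002 0.0
[[-1,0,0,0.005,0,0,0],[-1,0,0,0.014,0,0,0],[-1,0,0,0.019,0,0,0],[-1,0,0,0.021,0,0,0],[-1,-0.001,0,0.019,0,0,0],[-1,0,0,0.014,0,0,0],[-1,0,0,0.005,0,0,0],[-1,0,0,0,0,0,0],[-1,0,0,0,0,0,0],[-1,0,0,0,0,0,0]]
```

View pics/w3.png

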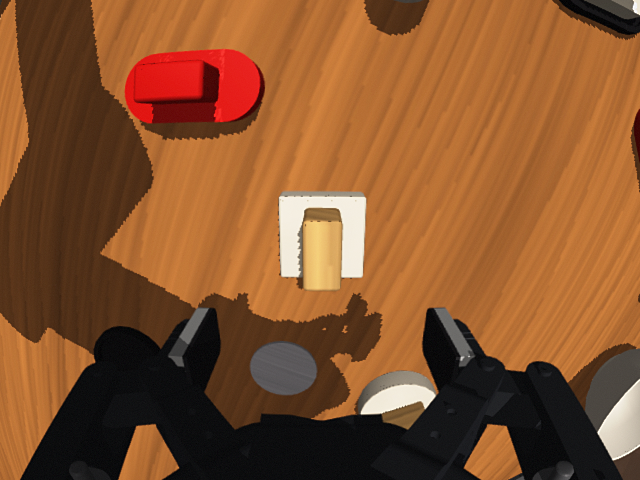

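The square's grip at (322,250) is straight and centred between the fingers.

>>> send_rows(
  targets=[
    [-1, 0.001, 0, 0.006, 0, 0, 0],
    [-1, 0, 0, 0.014, 0, 0, 0],
    [-1, 0, 0, 0.019, 0, 0, 0],
    [-1, 0, 0, 0.02, 0, 0, 0],
    [-1, 0, 0, 0.019, 0, 0, 0],
    [-1, 0, 0, 0.013, 0, 0, 0],
    [-1, 0, 0, 0.005, 0, 0, 0],
    [-1, 0, 0, 0, 0, 0, 0],
    [0.9, 0, 0, 0, 0, 0, 0],
    [0.9, 0, 0, 0, 0, 0, 0],
  ],
)

```text
time_s: 14.85
eef_pos: [486.2, -91.4, 29.7]
ee_rot: [0.0, 0.552, 0.834, 0.0]
force: [0.2, -1.1, 0.1]
grip_width: 0.601
grip_force: 0.0
```

>>> send_rows(
  targets=[
    [0.9, 0, 0, 0, 0, 0, 0],
    [0.9, 0, 0, 0, 0, 0, 0],
    [0.9, 0, 0, 0, 0, 0, 0],
    [0.9, 0, 0, 0, 0, 0, 0],
    [0.9, 0, 0, -0.01, 0, 0, 0],
    [0.9, 0, 0, -0.02, 0, 0, 0],
    [0.9, 0, 0, -0.025, 0, 0, 0],
    [0.9, 0, 0, -0.025, 0, 0, 0],
    [0.9, 0, 0, -0.025, 0, 0, 0],
    [0.9, 0, 0, -0.015, 0, 0, 0],
  ],
)

```text
time_s: 16.1
eef_pos: [486.1, -91.3, 150.6]
ee_rot: [0.001, 0.552, 0.834, 0.0]
force: [0.2, 0.5, -1.2]
grip_width: 0.273
grip_force: 49.1
```

```bash
python3 - <<'E'
from plan import *
import pickle
R=pickle.load(open("poses.pkl","rb"));x,y,w=R["tray_square"]
w=w-np.pi/2; print(w)
plan([(x,y,140,w,.9,17),(x,y,48,w,.9,8)])
E
```

```text
1.825969665797083
t 16.1 pose [486.09 -91.3  150.61   1.97] tilt [ 0.001  -0.0004] grip 0.273 49.1
[[0.9,0.005,0.002,0,0,0,0],[0.9,0.013,0.006,0,0,0,0.01],[0.9,0.022,0.009,0.001,0,0,0],[0.9,0.027,0.012,0,0,0,0.01],[0.9,0.034,0.014,0.001,0,0,0.01],[0.9,0.037,0.015,0.001,0,0,0.01],[0.9,0.041,0.016,0.001,0,0,0.01],[0.9,0.042,0.016,0.001,0,0,0.02],[0.9,0.044,0.015,0.001,0,0,0.01],[0.9,0.043,0.015,0.001,0,0,0.01]]
[[0.9,0.041,0.014,0.001,0,0,0.01],[0.9,0.038,0.012,0,0,0,0.02],[0.9,0.035,0.011,0.001,0,0,0.01],[0.9,0.029,0.008,0.001,0,0,0],[0.9,0.022,0.007,0,0,0,0.01],[0.9,0.014,0.004,0,0,0,0],[0.9,0.005,0.001,0.001,0,0,0.01],[0.9,0,0,0.004,0,0,0],[0.9,0,0,0.01,0,0,0],[0.9,0,0,0.015,0,0,0]]
[[0.9,0,0,0.017,0,0,0],[0.9,0,0,0.017,0,0,0],[0.9,0,0,0.014,0,0,0],[0.9,0,0,0.011,0,0,0],[0.9,0,0,0.004,0,0,0],[0.9,0,0,0,0,0,0],[0.9,0,0,0,0,0,0],[0.9,0,0,0,0,0,0],[0.9,0,0,0,0,0,0],[0.9,0,0,0,0,0,0]]
```

>>> send_rows(
  targets=[
    [0.9, 0.005, 0.002, 0, 0, 0, 0],
    [0.9, 0.013, 0.006, 0, 0, 0, 0.01],
    [0.9, 0.022, 0.009, 0.001, 0, 0, 0],
    [0.9, 0.027, 0.012, 0, 0, 0, 0.01],
    [0.9, 0.034, 0.014, 0.001, 0, 0, 0.01],
    [0.9, 0.037, 0.015, 0.001, 0, 0, 0.01],
    [0.9, 0.041, 0.016, 0.001, 0, 0, 0.01],
    [0.9, 0.042, 0.016, 0.001, 0, 0, 0.02],
    [0.9, 0.044, 0.015, 0.001, 0, 0, 0.01],
    [0.9, 0.043, 0.015, 0.001, 0, 0, 0.01],
  ],
)

```text
time_s: 17.35
eef_pos: [488.7, 241.1, 141.0]
ee_rot: [-0.001, 0.589, 0.808, -0.001]
force: [0.3, -0.1, -1.8]
grip_width: 0.272
grip_force: 49.1
```

>>> send_rows(
  targets=[
    [0.9, 0.041, 0.014, 0.001, 0, 0, 0.01],
    [0.9, 0.038, 0.012, 0, 0, 0, 0.02],
    [0.9, 0.035, 0.011, 0.001, 0, 0, 0.01],
    [0.9, 0.029, 0.008, 0.001, 0, 0, 0],
    [0.9, 0.022, 0.007, 0, 0, 0, 0.01],
    [0.9, 0.014, 0.004, 0, 0, 0, 0],
    [0.9, 0.005, 0.001, 0.001, 0, 0, 0.01],
    [0.9, 0, 0, 0.004, 0, 0, 0],
    [0.9, 0, 0, 0.01, 0, 0, 0],
    [0.9, 0, 0, 0.015, 0, 0, 0],
  ],
)

```text
time_s: 18.6
eef_pos: [492.4, 431.6, 108.6]
ee_rot: [0.0, 0.613, 0.79, 0.0]
force: [0.5, -0.3, -1.2]
grip_width: 0.271
grip_force: 49.1
```

>>> send_rows(
  targets=[
    [0.9, 0, 0, 0.017, 0, 0, 0],
    [0.9, 0, 0, 0.017, 0, 0, 0],
    [0.9, 0, 0, 0.014, 0, 0, 0],
    [0.9, 0, 0, 0.011, 0, 0, 0],
    [0.9, 0, 0, 0.004, 0, 0, 0],
    [0.9, 0, 0, 0, 0, 0, 0],
    [0.9, 0, 0, 0, 0, 0, 0],
    [0.9, 0, 0, 0, 0, 0, 0],
    [0.9, 0, 0, 0, 0, 0, 0],
    [0.9, 0, 0, 0, 0, 0, 0],
  ],
)

```text
time_s: 19.85
eef_pos: [492.2, 432.0, 46.4]
ee_rot: [0.0, 0.613, 0.79, 0.0]
force: [1.0, -0.4, -1.2]
grip_width: 0.275
grip_force: 49.1
```

```bash
python3 - <<'E'
from fit import *
from plan import *
R=pickle.load(open("poses.pkl","rb"));x,y,w=R["tray_square"]
print(x,y); plan([(x,y,35,w-np.pi/2,.9,4)])
p=ctrl.capture("scene"); q=ctrl.capture("wrist")
u=proj(p,[[x,y,30]])[0].astype(int)
a=p["img"][u[1]-75:u[1]+75,u[0]-80:u[0]+80]; a=cv2.resize(a,(400,375),interpolation=cv2.INTER_CUBIC)
b=cv2.resize(q["img"],(400,300)); b=np.vstack([b,np.zeros((75,400,3),np.uint8)])
cv2.imwrite("pics/p2.png",np.hstack([a,b])[:,:,::-1])
E
```

```text
492.34831414046675 432.1493940781798
t 19.85 pose [492.23 432.04  46.41   1.82] tilt [0.0002 0.0001] grip 0.275 49.1
[[0.9,0,0,0.003,0,0,0],[0.9,0,0,0.003,0,0,0],[0.9,0,0,0.003,0,0,0],[0.9,0,0,0.002,0,0,0],[0.9,0,0,0,0,0,0],[0.9,0,0,0,0,0,0],[0.9,0,0,0,0,0,0],[0.9,0,0,0,0,0,0],[0.9,0,0,0,0,0,0],[0.9,0,0,0,0,0,0]]
```

View pics/p2.png

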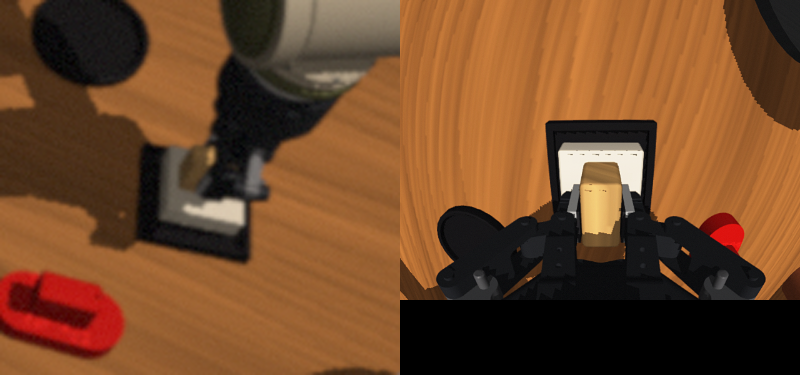

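The square sits over its tray with an even margin. Lowering, releasing and lifting.

>>> send_rows(
  targets=[
    [0.9, 0, 0, 0.004, 0, 0, 0],
    [0.9, 0, 0, 0.004, 0, 0, 0],
    [0.9, 0, 0, 0.003, 0, 0, 0],
    [0.9, 0, 0, 0.001, 0, 0, 0],
    [0.9, 0, 0, 0, 0, 0, 0],
    [-0.2, 0, 0, 0, 0, 0, 0],
    [-0.2, 0, 0, 0, 0, 0, 0],
    [-0.2, 0, 0, 0, 0, 0, 0],
    [-0.2, 0, 0, 0, 0, 0, 0],
    [-0.2, 0, 0, 0, 0, 0, 0],
  ],
)

```text
time_s: 21.2
eef_pos: [492.2, 432.0, 34.2]
ee_rot: [-0.0, 0.613, 0.79, -0.0]
force: [-0.4, 0.1, 0.0]
grip_width: 0.6
grip_force: 0.0
```

```bash
python3 - <<'E'
from plan import *
import pickle
R=pickle.load(open("poses.pkl","rb"));x,y,w=R["stamp_large_round"]
s,c,_=pose(); print(R["stamp_large_round"])
plan([(c[0],c[1],125,c[3],-.2,4),(x,y,125,w,-1,22),(x,y,28.5,w,-1,7)])
E
```

```text
[ 619.98210066 -220.2325013     0.70417713]
t 21.2 pose [492.19 432.02  34.24   1.82] tilt [-0. -0.] grip 0.6 0.0
[[-0.2,0,0,-0.023,0,0,0],[-0.2,0,0,-0.022,0,0,0],[-0.2,0,0,-0.023,0,0,0],[-0.2,0,0,-0.023,0,0,0],[-1,-0.004,0,0,0,0,0.01],[-1,-0.011,-0.001,0,0,0,0.02],[-1,-0.019,0,0,0,0,0.03],[-1,-0.024,0,0,0,0,0.04],[-1,-0.029,0.001,0,0,0,0.05],[-1,-0.034,0.003,0,0,0,0.05]]
[[-1,-0.037,0.006,0,0,0,0.07],[-1,-0.04,0.008,0,0,0,0.07],[-1,-0.042,0.012,0,0,0,0.07],[-1,-0.041,0.015,0,0,0,0.07],[-1,-0.041,0.019,0,0,0,0.08],[-1,-0.04,0.022,0,0,0,0.07],[-1,-0.037,0.024,0,0,0,0.08],[-1,-0.035,0.026,0,0,0,0.07],[-1,-0.03,0.027,0,0,0,0.07],[-1,-0.027,0.027,0,0,0,0.06]]
[[-1,-0.022,0.025,0,0,0,0.06],[-1,-0.018,0.024,0,0,0,0.05],[-1,-0.014,0.019,0,0,0,0.04],[-1,-0.01,0.016,0,0,0,0.03],[-1,-0.005,0.01,0,0,0,0.02],[-1,-0.002,0.003,0,0,0,0.01],[-1,0,0,0.005,0,0,0],[-1,0,0,0.014,0,0,0],[-1,0,0,0.019,0,0,0],[-1,0,0,0.021,0,0,0]]
[[-1,0,0,0.019,0,0,0],[-1,0,0,0.013,0,0,0],[-1,0,0,0.006,0,0,0],[-1,0,0,0,0,0,0],[-1,0,0,0,0,0,0],[-1,0,0,0,0,0,0],[-1,0,0,0,0,0,0],[-1,0,0,0,0,0,0],[-1,0,0,0,0,0,0],[-1,0,0,0,0,0,0]]
```

>>> send_rows(
  targets=[
    [-0.2, 0, 0, -0.023, 0, 0, 0],
    [-0.2, 0, 0, -0.022, 0, 0, 0],
    [-0.2, 0, 0, -0.023, 0, 0, 0],
    [-0.2, 0, 0, -0.023, 0, 0, 0],
    [-1, -0.004, 0, 0, 0, 0, 0.01],
    [-1, -0.011, -0.001, 0, 0, 0, 0.02],
    [-1, -0.019, 0, 0, 0, 0, 0.03],
    [-1, -0.024, 0, 0, 0, 0, 0.04],
    [-1, -0.029, 0.001, 0, 0, 0, 0.05],
    [-1, -0.034, 0.003, 0, 0, 0, 0.05],
  ],
)

```text
time_s: 22.45
eef_pos: [515.3, 311.0, 124.6]
ee_rot: [-0.0, 0.69, 0.724, -0.001]
force: [0.1, 0.3, 0.6]
grip_width: 1.0
grip_force: 0.0
```

>>> send_rows(
  targets=[
    [-1, -0.037, 0.006, 0, 0, 0, 0.07],
    [-1, -0.04, 0.008, 0, 0, 0, 0.07],
    [-1, -0.042, 0.012, 0, 0, 0, 0.07],
    [-1, -0.041, 0.015, 0, 0, 0, 0.07],
    [-1, -0.041, 0.019, 0, 0, 0, 0.08],
    [-1, -0.04, 0.022, 0, 0, 0, 0.07],
    [-1, -0.037, 0.024, 0, 0, 0, 0.08],
    [-1, -0.035, 0.026, 0, 0, 0, 0.07],
    [-1, -0.03, 0.027, 0, 0, 0, 0.07],
    [-1, -0.027, 0.027, 0, 0, 0, 0.06],
  ],
)

```text
time_s: 23.7
eef_pos: [595.8, -104.2, 124.6]
ee_rot: [-0.0, 0.899, 0.438, -0.0]
force: [0.7, 1.1, 0.0]
grip_width: 0.998
grip_force: 0.0
```

>>> send_rows(
  targets=[
    [-1, -0.022, 0.025, 0, 0, 0, 0.06],
    [-1, -0.018, 0.024, 0, 0, 0, 0.05],
    [-1, -0.014, 0.019, 0, 0, 0, 0.04],
    [-1, -0.01, 0.016, 0, 0, 0, 0.03],
    [-1, -0.005, 0.01, 0, 0, 0, 0.02],
    [-1, -0.002, 0.003, 0, 0, 0, 0.01],
    [-1, 0, 0, 0, 0, 0, 0],
    [-1, 0, 0, 0, 0, 0, 0],
    [-1, 0, 0, 0, 0, 0, 0],
    [-1, 0, 0, 0, 0, 0, 0],
  ],
)

```text
time_s: 24.95
eef_pos: [620.3, -219.6, 125.4]
ee_rot: [0.0, 0.939, 0.344, 0.0]
force: [-0.5, 0.1, -0.9]
grip_width: 1.002
grip_force: 0.0
```

```bash
python3 - <<'E'
from plan import *
import pickle,cv2
R=pickle.load(open("poses.pkl","rb"));x,y,w=R["stamp_large_round"]
plan([(x,y,28.5,w,-1,7)])
p=ctrl.capture("wrist"); cv2.imwrite("pics/w4.png",p["img"][:,:,::-1])
E
```

```text
t 24.95 pose [ 620.28 -219.61  125.35    0.7 ] tilt [ 0. -0.] grip 1.002 0.0
[[-1,0,0,0.005,0,0,0],[-1,0,0,0.014,0,0,0],[-1,0,0,0.019,0,0,0],[-1,0,0,0.021,0,0,0],[-1,-0.001,0,0.019,0,0,0],[-1,0,0,0.013,0,0,0],[-1,0,0,0.006,0,0,0],[-1,0,0,0,0,0,0],[-1,0,0,0,0,0,0],[-1,0,0,0,0,0,0]]
```

View pics/w4.png

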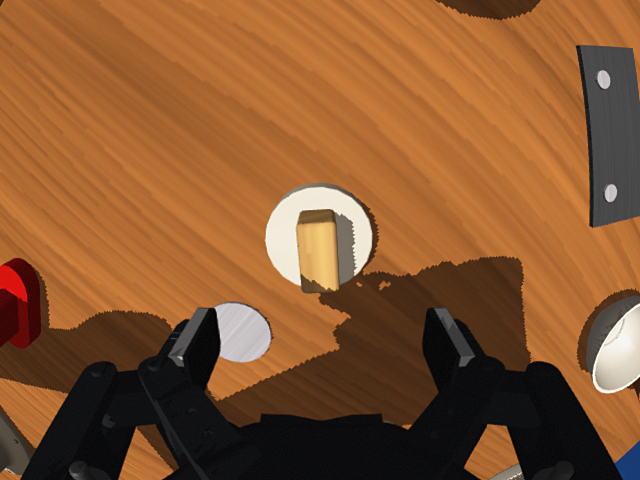

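The large round's grip at (318,250) is centred, with only a few degrees of lean.

>>> send_rows(
  targets=[
    [-1, 0.001, 0, 0.006, 0, 0, 0],
    [-1, 0, 0, 0.014, 0, 0, 0],
    [-1, 0, 0, 0.019, 0, 0, 0],
    [-1, 0, 0, 0.02, 0, 0, 0],
    [-1, 0, 0, 0.019, 0, 0, 0],
    [-1, 0, 0, 0.013, 0, 0, 0],
    [-1, 0, 0, 0.005, 0, 0, 0],
    [-1, 0, 0, 0, 0, 0, 0],
    [0.9, 0, 0, 0, 0, 0, 0],
    [0.9, 0, 0, 0, 0, 0, 0],
  ],
)

```text
time_s: 26.25
eef_pos: [621.3, -219.3, 29.9]
ee_rot: [0.0, 0.939, 0.344, 0.0]
force: [-0.0, -0.4, 0.3]
grip_width: 0.607
grip_force: 0.0
```

>>> send_rows(
  targets=[
    [0.9, 0, 0, 0, 0, 0, 0],
    [0.9, 0, 0, 0, 0, 0, 0],
    [0.9, 0, 0, 0, 0, 0, 0],
    [0.9, 0, 0, 0, 0, 0, 0],
    [0.9, 0, 0, -0.01, 0, 0, 0],
    [0.9, 0, 0, -0.02, 0, 0, 0],
    [0.9, 0, 0, -0.025, 0, 0, 0],
    [0.9, 0, 0, -0.025, 0, 0, 0],
    [0.9, 0, 0, -0.025, 0, 0, 0],
    [0.9, 0, 0, -0.015, 0, 0, 0],
  ],
)

```text
time_s: 27.5
eef_pos: [621.3, -219.4, 151.7]
ee_rot: [0.001, 0.939, 0.344, 0.001]
force: [-0.5, 0.1, -0.9]
grip_width: 0.271
grip_force: 49.9
```

```bash
python3 - <<'E'
from plan import *
import pickle
R=pickle.load(open("poses.pkl","rb"));x,y,w=R["tray_large_round"]
plan([(x,y,145,1.5,.9,19),(x,y,46,1.5,.9,9)])
E
```

```text
t 27.5 pose [ 621.33 -219.37  151.72    0.7 ] tilt [ 0.0021 -0.0012] grip 0.271 49.9
[[0.9,0.001,-0.004,0,0,0,-0.01],[0.9,0.004,-0.013,0,0,0,-0.01],[0.9,0.005,-0.02,0,0,0,-0.03],[0.9,0.009,-0.026,0.001,0,0,-0.04],[0.9,0.011,-0.031,0,0,0,-0.05],[0.9,0.015,-0.035,0.001,0,0,-0.05],[0.9,0.017,-0.036,0,0,0,-0.06],[0.9,0.022,-0.038,0.001,0,0,-0.06],[0.9,0.024,-0.038,0,0,0,-0.06],[0.9,0.027,-0.037,0.001,0,0,-0.06]]
[[0.9,0.029,-0.035,0,0,0,-0.06],[0.9,0.029,-0.032,0.001,0,0,-0.06],[0.9,0.03,-0.028,0,0,0,-0.06],[0.9,0.028,-0.024,0.001,0,0,-0.05],[0.9,0.027,-0.02,0,0,0,-0.05],[0.9,0.022,-0.015,0,0,0,-0.03],[0.9,0.018,-0.012,0.001,0,0,-0.03],[0.9,0.011,-0.006,0,0,0,-0.02],[0.9,0.004,-0.003,0,0,0,-0.01],[0.9,0,0,0.003,0,0,0]]
[[0.9,0,0,0.009,0,0,0],[0.9,0,0,0.014,0,0,0],[0.9,0,0,0.015,0,0,0],[0.9,0,0,0.017,0,0,0],[0.9,0,0,0.015,0,0,0],[0.9,0,0,0.013,0,0,0],[0.9,0,0,0.009,0,0,0],[0.9,0,0,0.004,0,0,0],[0.9,0,0,0,0,0,0],[0.9,0,0,0,0,0,0]]
```

>>> send_rows(
  targets=[
    [0.9, 0.001, -0.004, 0, 0, 0, -0.01],
    [0.9, 0.004, -0.013, 0, 0, 0, -0.01],
    [0.9, 0.005, -0.02, 0, 0, 0, -0.03],
    [0.9, 0.009, -0.026, 0.001, 0, 0, -0.04],
    [0.9, 0.011, -0.031, 0, 0, 0, -0.05],
    [0.9, 0.015, -0.035, 0.001, 0, 0, -0.05],
    [0.9, 0.017, -0.036, 0, 0, 0, -0.06],
    [0.9, 0.022, -0.038, 0.001, 0, 0, -0.06],
    [0.9, 0.024, -0.038, 0, 0, 0, -0.06],
    [0.9, 0.027, -0.037, 0.001, 0, 0, -0.06],
  ],
)

```text
time_s: 28.75
eef_pos: [486.2, 64.0, 144.5]
ee_rot: [-0.001, 0.843, 0.537, -0.001]
force: [0.2, 0.9, -1.3]
grip_width: 0.274
grip_force: 49.9
```

>>> send_rows(
  targets=[
    [0.9, 0.029, -0.035, 0, 0, 0, -0.06],
    [0.9, 0.029, -0.032, 0.001, 0, 0, -0.06],
    [0.9, 0.03, -0.028, 0, 0, 0, -0.06],
    [0.9, 0.028, -0.024, 0.001, 0, 0, -0.05],
    [0.9, 0.027, -0.02, 0, 0, 0, -0.05],
    [0.9, 0.022, -0.015, 0, 0, 0, -0.03],
    [0.9, 0.018, -0.012, 0.001, 0, 0, -0.03],
    [0.9, 0.011, -0.006, 0, 0, 0, -0.02],
    [0.9, 0.004, -0.003, 0, 0, 0, -0.01],
    [0.9, 0, 0, 0.003, 0, 0, 0],
  ],
)

```text
time_s: 30.0
eef_pos: [374.0, 302.3, 139.2]
ee_rot: [0.0, 0.731, 0.682, 0.0]
force: [0.3, -0.1, -2.0]
grip_width: 0.276
grip_force: 49.9
```

>>> send_rows(
  targets=[
    [0.9, 0, 0, 0.009, 0, 0, 0],
    [0.9, 0, 0, 0.014, 0, 0, 0],
    [0.9, 0, 0, 0.015, 0, 0, 0],
    [0.9, 0, 0, 0.017, 0, 0, 0],
    [0.9, 0, 0, 0.015, 0, 0, 0],
    [0.9, 0, 0, 0.013, 0, 0, 0],
    [0.9, 0, 0, 0.009, 0, 0, 0],
    [0.9, 0, 0, 0.004, 0, 0, 0],
    [0.9, 0, 0, 0, 0, 0, 0],
    [0.9, 0, 0, 0, 0, 0, 0],
  ],
)

```text
time_s: 31.25
eef_pos: [374.3, 302.5, 43.7]
ee_rot: [0.0, 0.731, 0.682, 0.0]
force: [0.0, 0.3, -0.7]
grip_width: 0.273
grip_force: 50.0
```

```bash
python3 - <<'E'
from fit import *
from plan import *
R=pickle.load(open("poses.pkl","rb"));x,y,w=R["tray_large_round"]
print(x,y); plan([(x,y,35,1.5,.9,4)])
p=ctrl.capture("scene"); q=ctrl.capture("wrist")
u=proj(p,[[x,y,30]])[0].astype(int)
a=p["img"][u[1]-75:u[1]+75,u[0]-80:u[0]+80]; a=cv2.resize(a,(400,375),interpolation=cv2.INTER_CUBIC)
b=cv2.resize(q["img"],(400,300)); b=np.vstack([b,np.zeros((75,400,3),np.uint8)])
cv2.imwrite("pics/p3.png",np.hstack([a,b])[:,:,::-1])
E
```

```text
374.7128169151189 302.1717635529854
t 31.25 pose [374.3  302.54  43.67   1.5 ] tilt [0.0007 0.0003] grip 0.273 50.0
[[0.9,0,0,0.002,0,0,0],[0.9,0,0,0.002,0,0,0],[0.9,0,0,0.003,0,0,0],[0.9,0,0,0.002,0,0,0],[0.9,0,0,0,0,0,0],[0.9,0,0,0,0,0,0],[0.9,0,0,0,0,0,0],[0.9,0,0,0,0,0,0],[0.9,0,0,0,0,0,0],[0.9,0,0,0,0,0,0]]
```

View pics/p3.png

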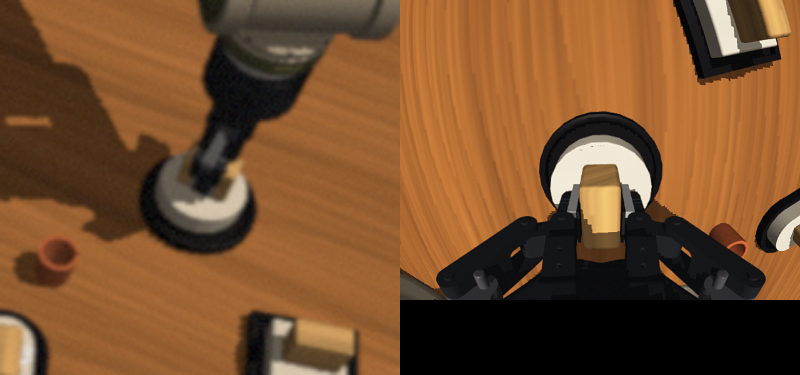

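The large round is centred over its tray. Lowering and releasing.

>>> send_rows(
  targets=[
    [0.9, 0, 0, 0.003, 0, 0, 0],
    [0.9, 0, 0, 0.003, 0, 0, 0],
    [0.9, 0, 0, 0.002, 0, 0, 0],
    [0.9, 0, 0, 0.001, 0, 0, 0],
    [0.9, 0, 0, 0, 0, 0, 0],
    [-0.2, 0, 0, 0, 0, 0, 0],
    [-0.2, 0, 0, 0, 0, 0, 0],
    [-0.2, 0, 0, 0, 0, 0, 0],
    [-0.2, 0, 0, 0, 0, 0, 0],
    [-0.2, 0, 0, 0, 0, 0, 0],
  ],
)

```text
time_s: 32.6
eef_pos: [374.1, 302.4, 34.3]
ee_rot: [0.0, 0.731, 0.682, 0.0]
force: [0.4, -0.2, -0.5]
grip_width: 0.599
grip_force: 0.0
```

```bash
python3 - <<'E'
from plan import *
import pickle
R=pickle.load(open("poses.pkl","rb"));x,y,w=R["stamp_small_round"]
s,c,_=pose(); print(x,y,w)
plan([(c[0],c[1],125,c[3],-.2,4),(x,y,125,w,-1,24)])
E
```

```text
488.51963964829474 -409.59253514409795 1.5113951458762949
t 32.6 pose [374.09 302.42  34.29   1.5 ] tilt [0. 0.] grip 0.599 0.0
[[-0.2,0,0,-0.023,0,0,0],[-0.2,0,0,-0.022,0,0,0],[-0.2,0,0,-0.023,0,0,0],[-0.2,0,0,-0.023,0,0,0],[-1,-0.004,0.001,0,0,0,0],[-1,-0.01,0.002,0,0,0,0],[-1,-0.016,0.004,0,0,0,0],[-1,-0.022,0.005,0,0,0,0],[-1,-0.027,0.006,0,0,0,0],[-1,-0.031,0.008,0,0,0,0]]
[[-1,-0.034,0.008,0,0,0,0],[-1,-0.038,0.008,0,0,0,0],[-1,-0.04,0.01,0,0,0,0],[-1,-0.042,0.009,0,0,0,0],[-1,-0.043,0.01,0,0,0,0],[-1,-0.044,0.011,0,0,0,0],[-1,-0.044,0.01,0,0,0,-0.01],[-1,-0.043,0.009,0,0,0,0],[-1,-0.042,0.01,0,0,0,0],[-1,-0.041,0.009,0,0,0,0]]
[[-1,-0.037,0.008,0,0,0,0],[-1,-0.035,0.008,0,0,0,0],[-1,-0.031,0.007,0,0,0,0],[-1,-0.027,0.006,0,0,0,0],[-1,-0.022,0.004,0,0,0,0],[-1,-0.016,0.004,0,0,0,0],[-1,-0.011,0.002,0,0,0,0],[-1,-0.003,0.001,0,0,0,0],[-1,0,0,0,0,0,0],[-1,0,0,0,0,0,0]]
```

>>> send_rows(
  targets=[
    [-0.2, 0, 0, -0.023, 0, 0, 0],
    [-0.2, 0, 0, -0.022, 0, 0, 0],
    [-0.2, 0, 0, -0.023, 0, 0, 0],
    [-0.2, 0, 0, -0.023, 0, 0, 0],
    [-1, -0.004, 0.001, 0, 0, 0, 0],
    [-1, -0.01, 0.002, 0, 0, 0, 0],
    [-1, -0.016, 0.004, 0, 0, 0, 0],
    [-1, -0.022, 0.005, 0, 0, 0, 0],
    [-1, -0.027, 0.006, 0, 0, 0, 0],
    [-1, -0.031, 0.008, 0, 0, 0, 0],
  ],
)

```text
time_s: 33.85
eef_pos: [392.2, 189.2, 124.7]
ee_rot: [-0.0, 0.731, 0.682, -0.0]
force: [0.3, 0.5, 0.7]
grip_width: 0.998
grip_force: 0.0
```

>>> send_rows(
  targets=[
    [-1, -0.034, 0.008, 0, 0, 0, 0],
    [-1, -0.038, 0.008, 0, 0, 0, 0],
    [-1, -0.04, 0.01, 0, 0, 0, 0],
    [-1, -0.042, 0.009, 0, 0, 0, 0],
    [-1, -0.043, 0.01, 0, 0, 0, 0],
    [-1, -0.044, 0.011, 0, 0, 0, 0],
    [-1, -0.044, 0.01, 0, 0, 0, -0.01],
    [-1, -0.043, 0.009, 0, 0, 0, 0],
    [-1, -0.042, 0.01, 0, 0, 0, 0],
    [-1, -0.041, 0.009, 0, 0, 0, 0],
  ],
)

```text
time_s: 35.1
eef_pos: [458.2, -227.5, 124.6]
ee_rot: [-0.001, 0.728, 0.686, -0.0]
force: [0.6, 0.8, -0.1]
grip_width: 0.998
grip_force: 0.0
```

>>> send_rows(
  targets=[
    [-1, -0.037, 0.008, 0, 0, 0, 0],
    [-1, -0.035, 0.008, 0, 0, 0, 0],
    [-1, -0.031, 0.007, 0, 0, 0, 0],
    [-1, -0.027, 0.006, 0, 0, 0, 0],
    [-1, -0.022, 0.004, 0, 0, 0, 0],
    [-1, -0.016, 0.004, 0, 0, 0, 0],
    [-1, -0.011, 0.002, 0, 0, 0, 0],
    [-1, -0.003, 0.001, 0, 0, 0, 0],
    [-1, 0, 0, 0, 0, 0, 0],
    [-1, 0, 0, 0, 0, 0, 0],
  ],
)

```text
time_s: 36.35
eef_pos: [488.3, -409.0, 125.3]
ee_rot: [-0.0, 0.728, 0.686, 0.0]
force: [-1.1, -0.0, -0.1]
grip_width: 1.005
grip_force: 0.0
```

```bash
python3 - <<'E'
from plan import *
import pickle,cv2
R=pickle.load(open("poses.pkl","rb"));x,y,w=R["stamp_small_round"]
plan([(x,y,28.5,w,-1,7)])
p=ctrl.capture("wrist"); cv2.imwrite("pics/w5.png",p["img"][:,:,::-1])
E
```

```text
t 36.35 pose [ 488.34 -408.97  125.34    1.51] tilt [-0.0001  0.0002] grip 1.005 0.0
[[-1,0,0,0.005,0,0,0],[-1,0,0,0.014,0,0,0],[-1,0,0,0.019,0,0,0],[-1,0,0,0.021,0,0,0],[-1,0,0,0.019,0,0,0],[-1,-0.001,0,0.013,0,0,0],[-1,0,0,0.006,0,0,0],[-1,0,0,0,0,0,0],[-1,0,0,0,0,0,0],[-1,0,0,0,0,0,0]]
```

View pics/w5.png

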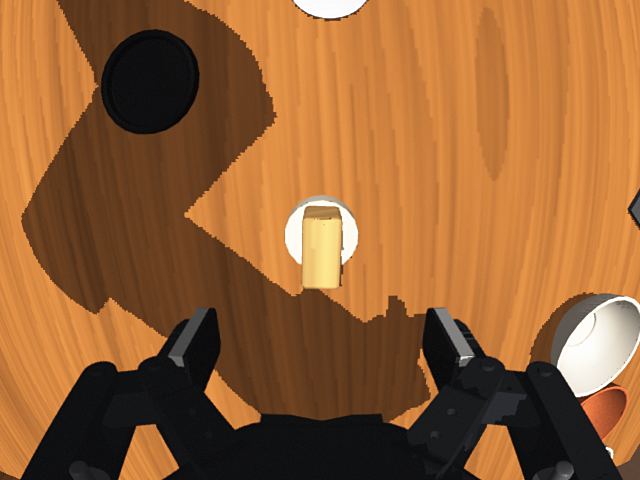

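The small round's grip at (322,250) is centred and nothing stands in the fingers' way. The small tray is at (150,80).

>>> send_rows(
  targets=[
    [-1, 0.001, 0, 0.006, 0, 0, 0],
    [-1, 0, 0, 0.014, 0, 0, 0],
    [-1, 0, 0, 0.019, 0, 0, 0],
    [-1, 0, 0, 0.02, 0, 0, 0],
    [-1, 0, 0, 0.019, 0, 0, 0],
    [-1, 0, 0, 0.013, 0, 0, 0],
    [-1, 0, 0, 0.005, 0, 0, 0],
    [-1, 0, 0, 0, 0, 0, 0],
    [0.9, 0, 0, 0, 0, 0, 0],
    [0.9, 0, 0, 0, 0, 0, 0],
  ],
)

```text
time_s: 37.65
eef_pos: [488.6, -408.7, 29.9]
ee_rot: [0.0, 0.728, 0.686, -0.0]
force: [0.0, 0.3, -0.0]
grip_width: 0.604
grip_force: 0.0
```

>>> send_rows(
  targets=[
    [0.9, 0, 0, 0, 0, 0, 0],
    [0.9, 0, 0, 0, 0, 0, 0],
    [0.9, 0, 0, 0, 0, 0, 0],
    [0.9, 0, 0, 0, 0, 0, 0],
    [0.9, 0, 0, -0.01, 0, 0, 0],
    [0.9, 0, 0, -0.02, 0, 0, 0],
    [0.9, 0, 0, -0.025, 0, 0, 0],
    [0.9, 0, 0, -0.02, 0, 0, 0],
    [0.9, 0, 0, -0.01, 0, 0, 0],
    [0.9, 0, 0, -0.005, 0, 0, 0],
  ],
)

```text
time_s: 38.9
eef_pos: [488.3, -408.3, 119.4]
ee_rot: [-0.0, 0.728, 0.686, 0.0]
force: [0.0, 0.3, -1.0]
grip_width: 0.276
grip_force: 49.5
```

```bash
python3 - <<'E'
from plan import *
import pickle
R=pickle.load(open("poses.pkl","rb"));x,y,w=R["tray_small_round"]
plan([(x,y,115,1.51,.9,10),(x,y,46,1.51,.9,8)])
E
```

```text
t 38.9 pose [ 488.31 -408.33  119.43    1.51] tilt [-0.0002  0.0002] grip 0.276 49.5
[[0.9,0.003,-0.004,0,0,0,0],[0.9,0.009,-0.009,0,0,0,0],[0.9,0.013,-0.015,0.001,0,0,0],[0.9,0.016,-0.017,0.001,0,0,0],[0.9,0.017,-0.019,0,0,0,0],[0.9,0.017,-0.019,0.001,0,0,0],[0.9,0.015,-0.017,0,0,0,0],[0.9,0.013,-0.014,0.001,0,0,0],[0.9,0.009,-0.01,0,0,0,0],[0.9,0.003,-0.004,0,0,0,0]]
[[0.9,0,0,0.003,0,0,0],[0.9,0,0,0.008,0,0,0],[0.9,0,0,0.011,0,0,0],[0.9,0,0,0.013,0,0,0],[0.9,0,0,0.012,0,0,0],[0.9,0,0,0.012,0,0,0],[0.9,0,0,0.007,0,0,0],[0.9,0,0,0.003,0,0,0],[0.9,0,0,0,0,0,0],[0.9,0,0,0,0,0,0]]
```

>>> send_rows(
  targets=[
    [0.9, 0.003, -0.004, 0, 0, 0, 0],
    [0.9, 0.009, -0.009, 0, 0, 0, 0],
    [0.9, 0.013, -0.015, 0.001, 0, 0, 0],
    [0.9, 0.016, -0.017, 0.001, 0, 0, 0],
    [0.9, 0.017, -0.019, 0, 0, 0, 0],
    [0.9, 0.017, -0.019, 0.001, 0, 0, 0],
    [0.9, 0.015, -0.017, 0, 0, 0, 0],
    [0.9, 0.013, -0.014, 0.001, 0, 0, 0],
    [0.9, 0.009, -0.01, 0, 0, 0, 0],
    [0.9, 0.003, -0.004, 0, 0, 0, 0],
  ],
)

```text
time_s: 40.15
eef_pos: [366.8, -285.4, 114.9]
ee_rot: [-0.001, 0.728, 0.686, 0.0]
force: [1.1, -0.1, -1.6]
grip_width: 0.271
grip_force: 49.5
```

>>> send_rows(
  targets=[
    [0.9, 0, 0, 0.003, 0, 0, 0],
    [0.9, 0, 0, 0.008, 0, 0, 0],
    [0.9, 0, 0, 0.011, 0, 0, 0],
    [0.9, 0, 0, 0.013, 0, 0, 0],
    [0.9, 0, 0, 0.012, 0, 0, 0],
    [0.9, 0, 0, 0.012, 0, 0, 0],
    [0.9, 0, 0, 0.007, 0, 0, 0],
    [0.9, 0, 0, 0.003, 0, 0, 0],
    [0.9, 0, 0, 0, 0, 0, 0],
    [0.9, 0, 0, 0, 0, 0, 0],
  ],
)

```text
time_s: 41.4
eef_pos: [367.5, -286.3, 46.6]
ee_rot: [0.0, 0.728, 0.686, -0.0]
force: [-0.0, -0.4, -0.6]
grip_width: 0.278
grip_force: 49.5
```

```bash
python3 - <<'E'
from fit import *
from plan import *
R=pickle.load(open("poses.pkl","rb"));x,y,w=R["tray_small_round"]
print(x,y); plan([(x,y,34.5,1.51,.9,4)])
p=ctrl.capture("scene"); q=ctrl.capture("wrist")
u=proj(p,[[x,y,30]])[0].astype(int)
a=p["img"][u[1]-75:u[1]+75,u[0]-80:u[0]+80]; a=cv2.resize(a,(400,375),interpolation=cv2.INTER_CUBIC)
b=cv2.resize(q["img"],(400,300)); b=np.vstack([b,np.zeros((75,400,3),np.uint8)])
cv2.imwrite("pics/p4.png",np.hstack([a,b])[:,:,::-1])
E
```

```text
367.7755636251598 -285.79191092801716
t 41.4 pose [ 367.51 -286.28   46.6     1.51] tilt [ 0.0004 -0.0005] grip 0.278 49.5
[[0.9,0,0,0.003,0,0,0],[0.9,0,0,0.003,0,0,0],[0.9,0,0,0.003,0,0,0],[0.9,0.001,0,0.003,0,0,0],[0.9,0,0,0,0,0,0],[0.9,0,0,0,0,0,0],[0.9,0,0,0,0,0,0],[0.9,0,0,0,0,0,0],[0.9,0,0,0,0,0,0],[0.9,0,0,0,0,0,0]]
```

View pics/p4.png

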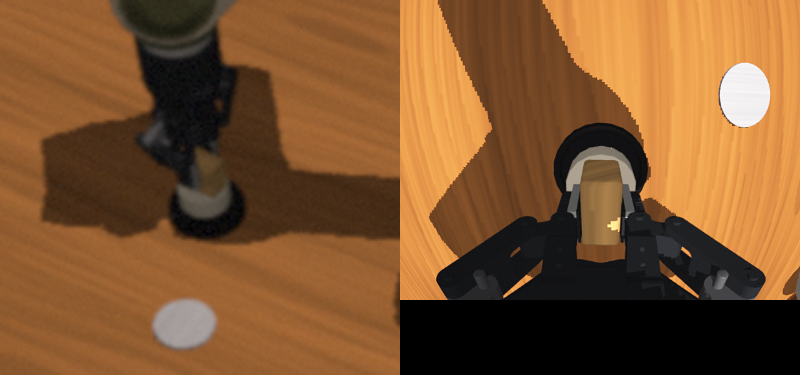

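The small round is centred over its tray. Lowering, releasing, lifting and clearing the views.

>>> send_rows(
  targets=[
    [0.9, 0, 0, 0.004, 0, 0, 0],
    [0.9, 0.001, 0, 0.004, 0, 0, 0],
    [0.9, 0, 0, 0.003, 0, 0, 0],
    [0.9, 0, 0, 0.001, 0, 0, 0],
    [0.9, 0, 0, 0, 0, 0, 0],
    [-0.2, 0, 0, 0, 0, 0, 0],
    [-0.2, 0, 0, 0, 0, 0, 0],
    [-0.2, 0, 0, 0, 0, 0, 0],
    [-0.2, 0, 0, 0, 0, 0, 0],
    [-0.2, 0, 0, 0, 0, 0, 0],
  ],
)

```text
time_s: 42.75
eef_pos: [367.4, -285.1, 34.3]
ee_rot: [-0.0, 0.728, 0.686, 0.0]
force: [-0.2, 0.2, 0.4]
grip_width: 0.602
grip_force: 0.0
```

>>> send_rows(
  targets=[
    [-0.2, 0, 0, -0.02, 0, 0, 0],
    [-0.2, 0, 0, -0.03, 0, 0, 0],
    [-0.2, 0, 0, -0.04, 0, 0, 0],
    [-0.2, 0, 0, -0.04, 0, 0, 0],
    [-0.2, 0, 0, -0.04, 0, 0, 0],
    [-0.2, -0.02, 0, -0.04, 0, 0, 0],
    [-0.2, -0.03, 0, -0.03, 0, 0, 0],
    [-0.2, -0.03, 0, -0.01, 0, 0, 0],
    [-0.2, -0.02, 0, 0, 0, 0, 0],
    [-0.2, 0, 0, 0, 0, 0, 0],
  ],
)

```text
time_s: 44.0
eef_pos: [361.3, -385.6, 283.8]
ee_rot: [-0.0, 0.728, 0.685, 0.0]
force: [0.6, 0.0, -0.6]
grip_width: 0.601
grip_force: 0.0
```

```bash
python3 - <<'E'
from fit import *
from rig import ctrl
R=pickle.load(open("poses.pkl","rb")); T=[]
A=ctrl.capture("scene");B=ctrl.capture("side")
for k in ("large_round","small_round","square","oval"):
    t=R["tray_"+k]
    for p in (A,B):
        u=proj(p,[[t[0],t[1],25]])[0].astype(int); T.append(cv2.resize(p["img"][max(0,u[1]-36):u[1]+36,u[0]-36:u[0]+36],(200,200),interpolation=cv2.INTER_CUBIC))
im=np.vstack([np.hstack(T[:4]),np.hstack(T[4:])])
cv2.imwrite("pics/end.png",im[:,:,::-1])
for n,u,v in (("jar",(376,240),(335,318)),("cup",(413,268),(301,346))):
  for p,f,c in ((A,"scene0.pkl",u),(B,"side0.pkl",v)):
    o=pickle.load(open(f,"rb"))["img"]; s=np.s_[c[1]-25:c[1]+8,c[0]-10:c[0]+10]
    print(n,np.abs(o[s].astype(int)-p["img"][s]).mean().round(1))
E
```

```text
jar 1.9
jar 0.6
cup 2.0
cup 1.0
```

View pics/end.png

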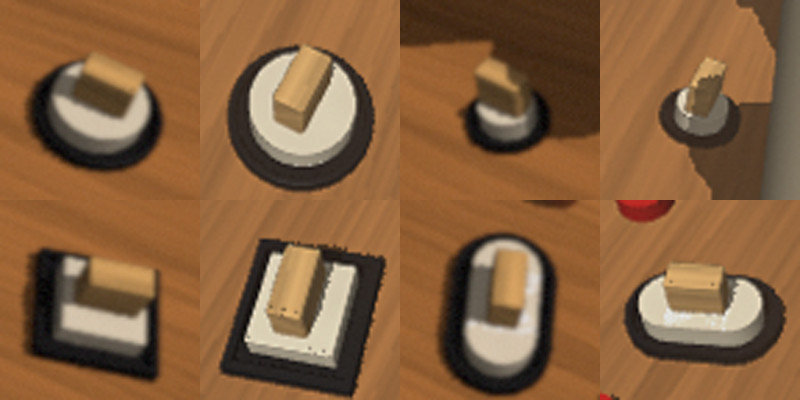

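All four stamps stand flat in their own trays inside the rims. The jar and cup haven't moved, and the arm is clear, so I'm handing in.

```bash
python3 -c "
from rig import ctrl
print(ctrl.finish_job())"
```

```text
the job is handed in; nothing more can be done
None
```

I put all four stamps in their own trays, where the last pictures show them standing flat inside the rims, grip up; the jar and cup were not moved, and I handed the job in at about 44 s (the hand-in returned no verdict).

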